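Seat a sealer tool plate's studs crosswise in two passes

TASK

Clamp down the tray-sealer tool plate with the orange studs evenly: push its four studs in crisscross order, each stud followed by the one diagonally opposite. In a first pass push each only about half-way in, then in a second crisscross pass push each fully home. Do not touch the plate with the blue studs.

Things in the scene. Friction and masses are not known exactly. Their poses are not given: they have to be found in the camera images.
- orange_plate: fixed steel and aluminium plate, 180 x 150 x 35 mm high, black tab in the middle of its front (-x) edge; four mushroom studs with ORANGE caps 34 mm across, axes at x +-58, y +-48 mm; cap tops 73 mm above the table when out, 49 when home. Origin: centre of the underside, on the table; z up, x away from the tab (within 25 degrees of straight ahead of the robot), y left
- blue_plate: the same kind of plate, same size and frame, but its four studs have BLUE caps, tops 73 mm above the table; not to be touched. The two plates stand side by side, either one on the left
- stud_front_left (a joint): travel of the orange stud at x = -58, y = +48 mm of the orange plate, in m: 0 fully out, 0.024 home (cap on its collar); starts within 3 mm of fully out. Pushed straight down; friction of about 6 N holds it wherever it is left (no spring)
- stud_front_right (a joint): travel of the orange stud at x = -58, y = -48 mm of the orange plate, in m: 0 fully out, 0.024 home (cap on its collar); starts within 3 mm of fully out. Pushed straight down; friction of about 6 N holds it wherever it is left (no spring)
- stud_back_left (a joint): travel of the orange stud at x = +58, y = +48 mm of the orange plate, in m: 0 fully out, 0.024 home (cap on its collar); starts within 3 mm of fully out. Pushed straight down; friction of about 6 N holds it wherever it is left (no spring)
- stud_back_right (a joint): travel of the orange stud at x = +58, y = -48 mm of the orange plate, in m: 0 fully out, 0.024 home (cap on its collar); starts within 3 mm of fully out. Pushed straight down; friction of about 6 N holds it wherever it is left (no spring)

How it is judged:
By the outcome, as a careful person would: the job done as asked, in the order asked, and still so for the second after the job is handed in, with the robot touching nothing.
It also fails if it takes over 56 s, if anything falls off the work surface, if the arm or the gripper's body presses on something with over 40 N, if the wrist force passes 120 N, or if a joint passes its speed limit or range.

ROBOT

A 7-joint arm with a two-finger parallel gripper is mounted at the origin on a cart in front of the work surface, level with it; the furniture and walls round the work are solid. World frame = base frame: x ahead of the robot, y to its left, z up, the work surface at z = 0. Lengths are in m, angles in rad, forces in N, time in s.
With the tool pointing down it reaches from about 0.4 to 0.85 m from the base axis. Payload 4.5 kg.
Tool frame: the origin (TCP) lies between the finger pads; the fingertips stand 25 mm ahead of it and the grasp point (between the pads) lies 6 mm ahead of it (r.tips_ahead is the distance from the TCP to the fingertips, in m); z points along the fingers, y is the direction in which the jaws open and shut (so a half turn about z gives the same grasp; the last joint's range is limited). The gripper opens to 88 mm and grips with 3 to 60 N. Pads are 18 mm wide; open, the fingers measure 123 mm over their backs; the gripper's body (75 mm by 187 mm) begins 45 mm behind the grasp point.
Start: joints at [-1.308, 0.689, -0.195, 1.565, 0.157, 0.902, -0.215], TCP at [0.142, 0.609, 0.264] pointing down, gripper open.
Joint ranges: [-3.01, 3.01], [-0.46, 2.08], [-1.47, 1.51], [0.13, 2.56], [-1, 4.14], [0.04, 2.09], [-2.66, 2.66]. Speed limits (rad/s): [2.57, 2.57, 3.14, 3.14, 3.14, 3.14, 3.14].

INTERFACE

Orientations are given as a unit quaternion [x, y, z, w].
In Python, from plant import r, imaging gives the robot as it stands.
- The arm moves only by the tool send_rows, never from a script. Its argument "moves" is one flat list of numbers, 6 for each row, row after row: the shift along the tool's x, y, z in m, then the turn, a rotation vector about the tool's x, y, z in degrees. A call has exactly 5 rows; each row is the pose to reach, as a shift and turn from the pose measured when the call began, along the tool's axes at that moment; what a row does not reach only later rows make up. A row lasts 1/12 s, in which the tool goes at most 41.7 mm and 7.16 degrees, less where a joint would pass 70% of its speed; a pose out of reach is approached as far as the arm can. A call with a gripper value outside its range is refused whole. "claw" is the closure, from -1 (fully open) to 1 (shut), so that 0 is half open, set as the call begins (left out, the last holds). The fingers move at their own pace and stop on an object; "grip_force" is the grip in N (left out, the last holds). Time passes only in rows, so rows that repeat a pose let the fingers close, or fill a call up. It gives the time, the measured TCP pose, the force and the opening at its end, in the units of the state.
- r.get_state(): the state, without advancing time (a new reading comes with each control period).
- imaging.snapshot(name): name is "side" or "top" or "wrist"; returns a dict with "image" (400x640x3 uint8, red, green, blue), "depth" (400x640 float32, m along the optical axis (not along the pixel's ray), 0 where there is no reading), "mtx" (3x3 intrinsics, pixels), "rvec" (rotation vector, rad) and "tvec" (3), from world to camera coordinates, as OpenCV has them. Camera axes: x right, y down, z forward; pixel columns grow to the right and rows downward; lengths in m; the calibration is good to about 2 mm. A picture is of the moment at which its call begins.
- r.finish_job(): hands the job in, once; it reports no verdict.
Trained networks look in a picture, given as the dict that the camera call returned (one of the last four; its "shot" number tells which), for a name from the list of things; names that differ only in an ending like _2 or _b are one class to them, and where a whole thing is asked for, a point or a joint stands for the part that bears it (a point fixed in the world has none). Each returns a list of dicts, best first, with "score" (0 to 1); they miss things now and then, are a little off and sometimes report something else, mostly with a low value. They report only what shows in the picture. A call takes as long as a camera call.
- imaging.look_for(query, picture): "box" ([centre column, centre row, width, height] as shares, 0 to 1, of the picture: columns of its width, rows of its height, round what is visible of it).
- imaging.silhouettes(query, picture): "pixels" (400x640 bool, what is visible of it) and "box" ([centre column, centre row, width, height] as shares, 0 to 1, of the picture: columns of its width, rows of its height, round what is visible of it).
- imaging.pinpoint(query, picture): "point" ([column, row] as shares, 0 to 1, of the picture: columns of its width, rows of its height: a listed point, or the origin of a listed thing).
The state is a dict: "clock": time; "q": joint angles; "qd": joint speeds; "joint_torque": joint torques, N m; "tool_pos": TCP position; "eef_rot": TCP orientation; "contact_force": force on the tool from outside, world axes, zero at the start; "moment": the same for the moment, N m; "opening": opening from 0.0 (shut) to 1.0 (fully open).
Only numpy, scipy, OpenCV 4.12 (cv2) and the standard library are available. Lean on these libraries where they do the work, as an engineer would, in place of code of your own. Each camera call takes 0.05 s, during which the arm holds its last target.

## Working session

There is one attempt and no reset: what is moved stays moved. The work goes in short steps, Python scripts to look and compute and a tool call to move; the robot and the scene stay as the last step left them, time stands still between calls to the robot, and variables do not carry over. Pictures are saved under pics/ and viewed, and the job is handed in when it is done.

Besides the shell and the picture viewer there is one more tool, called after "Call:" as name(argument=value, ...) on one line, values as JSON. send_rows: Moves the arm, as the interface text tells. Its arguments: {"type":"object","properties":{"moves":{"type":"array"},"claw":{"type":"number"},"grip_force":{"type":"number"}},"required":["moves"]}

```bash
mkdir -p pics; ls
python3 - <<'E'
from plant import r, imaging
import cv2, numpy as np
s=r.get_state(); print({k:np.round(v,3) for k,v in s.items()}, r.tips_ahead)
ims=[]
for n in ("top","side"):
    p=imaging.snapshot(n); cv2.imwrite(f"pics/{n}0.png",p["image"][:,:,::-1])
    np.savez(f"{n}0.npz",**{k:p[k] for k in("image","depth","mtx","rvec","tvec")})
    for q in("orange_plate","blue_plate","stud_front_left"):
        for d in imaging.pinpoint(q,p)[:4]: print(n,q,np.round(np.array(d["point"])*[640,400],1),round(d["score"],2))
E
```

```text
pics
{'clock': np.float64(0.0), 'q': array([-1.308,  0.69 , -0.195,  1.566,  0.157,  0.902, -0.215]), 'qd': array([-0.001, -0.001,  0.002, -0.001,  0.001, -0.   , -0.002]), 'joint_torque': array([ 0.0000e+00, -5.2757e+01, -1.2670e+00, -1.5342e+01, -5.3000e-02,
        7.0000e-03,  0.0000e+00]), 'tool_pos': array([0.142, 0.608, 0.263]), 'eef_rot': array([ 0.114,  0.993, -0.001, -0.   ]), 'contact_force': array([-0.188, -0.6  ,  0.649]), 'moment': array([-0.023, -0.001,  0.006]), 'opening': np.float64(0.995)} 0.025
top orange_plate [381.9 190.1] 0.65
top blue_plate [383.  187.5] 0.62Traceback (most recent call last):
  File "<stdin>", line 9, in <module>
ValueError: it knows: blue_plate, orange_plate
```

View pics/top0.png

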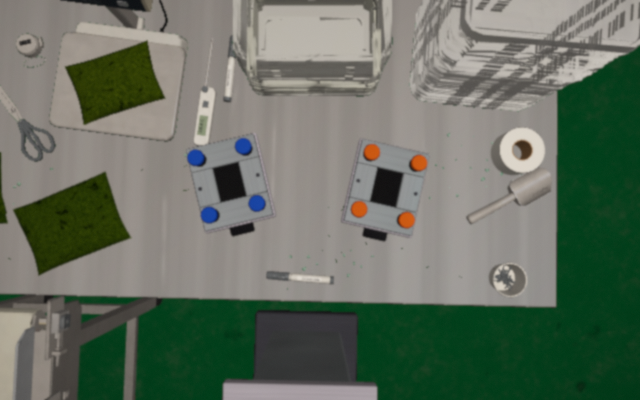

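```bash
cat > h.py <<'E'
import cv2, numpy as np
def world(p,uv,z=None,depth=None):
    R,_=cv2.Rodrigues(p["rvec"]);t=p["tvec"].reshape(3)
    d=np.linalg.inv(p["mtx"])@np.array([uv[0],uv[1],1.])
    o=-R.T@t; w=R.T@d
    if z is not None: return o+w*(z-o[2])/w[2]
    return o+w*depth
def caps(p,lo=0.035,hi=0.09):
    hsv=cv2.cvtColor(p["image"],cv2.COLOR_RGB2HSV)
    out={}
    for c,(a,b) in dict(orange=((4,130,90),(22,255,255)),blue=((95,120,60),(125,255,255))).items():
        m=cv2.inRange(hsv,np.array(a),np.array(b))
        n,l,st,ce=cv2.connectedComponentsWithStats(m)
        out[c]=[]
        for i in range(1,n):
            if st[i,4]<25: continue
            v,u=np.nonzero(l==i); D=p["depth"][v,u]
            P=np.array([world(p,(a,b),depth=e) for a,b,e in zip(u,v,D) if e>0])
            if len(P)==0: continue
            zt=np.percentile(P[:,2],90); top=P[P[:,2]>zt-0.006]
            out[c].append((st[i,4],ce[i].round(1),zt.round(4),top.mean(0).round(4),((top.max(0)+top.min(0))/2).round(4),np.ptp(top,axis=0).round(4)))
    return out
E
python3 - <<'E'
from plant import r, imaging
import cv2, numpy as np
from h import *
for n in("top","side"):
    p=imaging.snapshot(n); cv2.imwrite(f"pics/{n}1.png",p["image"][:,:,::-1])
    for q in("orange_plate","blue_plate"):
        for d in imaging.pinpoint(q,p)[:4]: print(n,q,np.round(np.array(d["point"])*[640,400],1),round(d["score"],2))
    for k,v in caps(p).items():
        for x in v: print(n,k,*x)
E
```

```text
top orange_plate [384.5 187.7] 0.78
top blue_plate [230.3 182.2] 0.83
top orange 205 [371.4 151.7] 0.0723 [ 0.6251 -0.1306  0.0703] [ 0.6254 -0.1308  0.0708] [0.0301 0.0304 0.0084]
top orange 208 [418.6 162.5] 0.0717 [ 0.6066 -0.2244  0.0698] [ 0.6064 -0.2247  0.0712] [0.0299 0.0302 0.0103]
top orange 204 [358.7 208.7] 0.0745 [ 0.512  -0.1079  0.0722] [ 0.5124 -0.1078  0.0727] [0.0296 0.0296 0.0078]
top orange 212 [406.  219.6] 0.0721 [ 0.4932 -0.2017  0.0701] [ 0.4934 -0.2019  0.0705] [0.0297 0.032  0.0082]
top blue 215 [243.  146.1] 0.0741 [0.6294 0.1226 0.0722] [0.6294 0.1229 0.0726] [0.0318 0.0298 0.0085]
top blue 214 [195.6 157.5] 0.0738 [0.6042 0.2142 0.0718] [0.6038 0.2143 0.0723] [0.0297 0.0296 0.009 ]
top blue 202 [256.5 202.8] 0.0743 [0.5183 0.0921 0.0722] [0.5189 0.0918 0.0721] [0.0296 0.0293 0.0075]
top blue 218 [208.9 214.6] 0.0738 [0.493  0.184  0.0719] [0.493  0.1841 0.0722] [0.0294 0.0309 0.0086]
side orange_plate [342.7 260.8] 0.74
side blue_plate [310.2 190.9] 0.74
side orange 136 [312.  218.4] 0.0729 [ 0.5128 -0.1132  0.0714] [ 0.513  -0.1108  0.0704] [0.029  0.0324 0.0067]
side orange 137 [371.2 217.9] 0.0712 [ 0.6258 -0.1358  0.0696] [ 0.626  -0.134   0.0686] [0.0284 0.03   0.0064]
side orange 188 [378.7 244.9] 0.0708 [ 0.607  -0.2296  0.0693] [ 0.607  -0.2274  0.0685] [0.0292 0.0305 0.0072]
side orange 187 [312.1 246.5] 0.0706 [ 0.4938 -0.2069  0.0692] [ 0.4939 -0.2038  0.0681] [0.0288 0.0321 0.007 ]
side blue 52 [321.7 157.2] 0.0729 [0.6048 0.2094 0.0713] [0.6052 0.2119 0.0704] [0.026  0.0264 0.0064]
side blue 59 [282.2 165.4] 0.073 [0.4934 0.1782 0.0712] [0.4936 0.1808 0.0706] [0.0269 0.0271 0.0071]
side blue 62 [339.8 168.7] 0.0731 [0.6303 0.1171 0.0715] [0.6303 0.1195 0.0707] [0.0248 0.0277 0.0058]
side blue 75 [297.8 178.1] 0.073 [0.5187 0.0864 0.0711] [0.5187 0.09   0.0703] [0.0282 0.0329 0.0065]
```

View pics/side1.png

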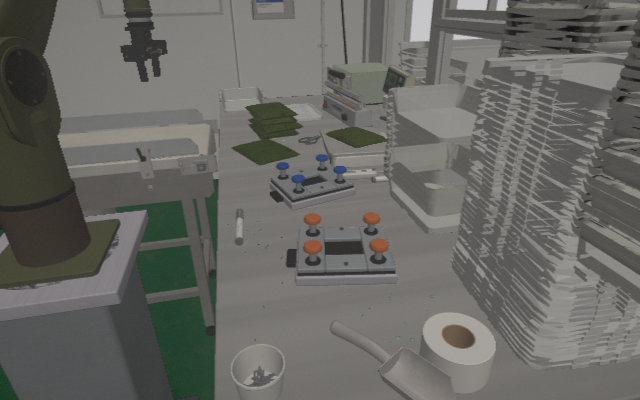

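```bash
cat > pl.py <<'E'
import sys, numpy as np
from plant import r
from scipy.spatial.transform import Rotation as R
s=r.get_state(); Q=R.from_quat(s["eef_rot"])
T=dict(FL=(.5126,-.1095),FR=(.4935,-.203),BL=(.6256,-.1322),BR=(.6068,-.226))
def go(x,y,z,yaw=None):
    d=Q.inv().apply(np.array([x,y,z])-s["tool_pos"])
    # target orientation: tool down, y along (0.219,0.976)
    ty=np.array([.214,.977,0]);ty/=np.linalg.norm(ty);tz=np.array([0,0,-1.]);G=R.from_matrix(np.array([np.cross(ty,tz),ty,tz]).T)
    return d.round(4),np.rad2deg((Q.inv()*G).as_rotvec()).round(2)
print("t",round(float(s["clock"]),2),"pos",s["tool_pos"].round(4),"F",s["contact_force"].round(1),"op",s["opening"].round(3),"q",s["q"].round(2))
for a in sys.argv[1:]:
    v=a.split(",");
    x,y,z=(*T[v[0]],float(v[1])) if v[0] in T else map(float,v)
    print(a,*go(x,y,z))
E
python3 pl.py .3,.45,.26 .42,.2,.26 .5,0,.24 FL,.2 FL,.12
python3 - <<'E'
import numpy as np,sys
from h import *
p=np.load("top0.npz")
for n in("top0","side0"):
    try:p=np.load(n+".npz")
    except Exception as e: print(e);continue
    d=p["depth"]
    for uv in [(80,200),(300,50),(480,40),(120,20),(520,150),(150,300),(30,340)]:
        print(n,uv,world(p,uv,depth=d[uv[1],uv[0]]).round(3))
E
```

```text
top0 (80, 200) [0.516 0.458 0.021]
top0 (300, 50) [0.774 0.01  0.211]
top0 (480, 40) [ 0.482 -0.023  1.029]
top0 (120, 20) [0.873 0.373 0.071]
top0 (520, 150) [ 0.648 -0.454  0.001]
top0 (150, 300) [ 0.201  0.539 -0.688]
top0 (30, 340) [0.229 0.549 0.013]
[Errno 2] No such file or directory: 'side0.npz'Traceback (most recent call last):
  File "pl.py", line 11, in <module>
    print("t",round(float(s["clock"]),2),"pos",s["tool_pos"].round(4),"F",s["contact_force"].round(1),"op",s["opening"].round(3),"q",s["q"].round(2))
                                                                                                           ^^^^^^^^^^^^^^^^^^
AttributeError: 'float' object has no attribute 'round'
```

```bash
sed -i 's/s\["opening"\].round(3)/round(float(s["opening"]),3)/' pl.py
python3 pl.py .3,.45,.26 .42,.2,.26 .5,0,.24 FL,.2 FL,.12
python3 - <<'E'
from plant import imaging
import numpy as np
from h import *
for n in("top","side"):
    p=imaging.snapshot(n);d=p["depth"]
    R,_=cv2.Rodrigues(p["rvec"]);v,u=np.mgrid[0:400,0:640]
    c=np.linalg.inv(p["mtx"])@np.stack([u.ravel()+0.,v.ravel()+0.,np.ones(u.size)])*d.ravel()
    W=(R.T@(c-p["tvec"].reshape(3,1))).T[d.ravel()>0]
    print(n,"cam",(-R.T@p["tvec"].reshape(3)).round(2))
    for y0 in np.arange(-.5,.65,.1):
        for za,zb in((.03,.1),(.1,.25),(.25,.5),(.5,1.2)):
            m=(W[:,1]>y0)&(W[:,1]<y0+.1)&(W[:,2]>za)&(W[:,2]<zb)&(W[:,0]>.35)
            if m.sum()>20: print(round(y0,2),(za,zb),m.sum(),"minx",np.percentile(W[m,0],2).round(3))
E
```

```text
t 0.45 pos [0.1417 0.6087 0.2637] F [-0.3 -0.7 -0.5] op 1.004 q [-1.31  0.69 -0.19  1.57  0.16  0.9  -0.22]
.3,.45,.26 [-0.1901 -0.1186  0.0037] [-0.01  0.   -0.75]
.42,.2,.26 [-0.3637 -0.3349  0.0037] [-0.01  0.   -0.75]
.5,0,.24 [-0.487  -0.5116  0.0237] [-0.01  0.   -0.75]
FL,.2 [-0.5241 -0.6154  0.0638] [-0.01  0.   -0.75]
FL,.12 [-0.5241 -0.6153  0.1438] [-0.01  0.   -0.75]
top cam [ 0.48 -0.02  1.03]
-0.5 (0.03, 0.1) 2020 minx 0.359
-0.5 (0.1, 0.25) 788 minx 0.731
-0.5 (0.25, 0.5) 3424 minx 0.732
-0.4 (0.03, 0.1) 888 minx 0.365
-0.4 (0.1, 0.25) 1445 minx 0.733
-0.4 (0.25, 0.5) 5114 minx 0.734
-0.3 (0.03, 0.1) 2582 minx 0.474
-0.3 (0.1, 0.25) 2602 minx 0.741
-0.3 (0.25, 0.5) 4733 minx 0.742
-0.2 (0.03, 0.1) 3270 minx 0.475
-0.2 (0.1, 0.25) 1325 minx 0.739
-0.2 (0.25, 0.5) 729 minx 0.74
-0.1 (0.03, 0.1) 546 minx 0.49
-0.1 (0.1, 0.25) 4534 minx 0.738
-0.1 (0.25, 0.5) 753 minx 0.737
-0.0 (0.03, 0.1) 1006 minx 0.493
-0.0 (0.1, 0.25) 4629 minx 0.735
-0.0 (0.25, 0.5) 707 minx 0.734
0.1 (0.03, 0.1) 3352 minx 0.472
0.1 (0.1, 0.25) 329 minx 0.739
0.1 (0.25, 0.5) 514 minx 0.741
0.2 (0.03,
[... 649 characters left out ...]
02 minx 0.742
-0.1 (0.03, 0.1) 584 minx 0.494
-0.1 (0.1, 0.25) 1598 minx 0.739
-0.1 (0.25, 0.5) 1932 minx 0.74
-0.0 (0.03, 0.1) 771 minx 0.498
-0.0 (0.1, 0.25) 1781 minx 0.737
-0.0 (0.25, 0.5) 1077 minx 0.736
0.1 (0.03, 0.1) 994 minx 0.474
0.1 (0.1, 0.25) 451 minx 0.743
0.1 (0.25, 0.5) 445 minx 0.762
0.2 (0.03, 0.1) 993 minx 0.533
0.2 (0.1, 0.25) 96 minx 0.854
0.2 (0.25, 0.5) 60 minx 0.86
0.3 (0.03, 0.1) 828 minx 0.649
0.3 (0.1, 0.25) 144 minx 0.856
0.3 (0.25, 0.5) 81 minx 0.862
0.4 (0.03, 0.1) 339 minx 0.657
0.4 (0.1, 0.25) 127 minx 0.858
0.4 (0.25, 0.5) 180 minx 0.874
0.5 (0.25, 0.5) 460 minx 1.256
0.6 (0.03, 0.1) 1174 minx 0.465
0.6 (0.1, 0.25) 78 minx 0.838
0.6 (0.25, 0.5) 420 minx 1.256
```

Call:
send_rows(moves=[-0.035,-0.02,0,0,0,0,-0.07,-0.04,0,0,0,0,-0.105,-0.065,0,0,0,0,-0.14,-0.085,0,0,0,0,-0.175,-0.105,0,0,0,0], claw=1, grip_force=20)

```text
clock: 0.97
tool_pos: [0.2895, 0.4651, 0.2639]
eef_rot: [0.114, 0.993, -0.0, 0.0]
contact_force: [0.9, 1.1, -0.9]
opening: 0.646
```

```bash
python3 pl.py .42,.2,.26 .5,0,.24 FL,.2 FL,.12
```

```text
t 0.97 pos [0.2895 0.4651 0.2639] F [ 0.9  1.1 -0.9] op 0.646 q [-0.96  0.59 -0.22  1.8   0.18  0.77  0.07]
.42,.2,.26 [-0.1871 -0.2287  0.0039] [ 0.    0.02 -0.73]
.5,0,.24 [-0.3103 -0.4053  0.024 ] [ 0.    0.02 -0.73]
FL,.2 [-0.3474 -0.5091  0.064 ] [ 0.    0.02 -0.73]
FL,.12 [-0.3473 -0.5091  0.144 ] [ 0.    0.02 -0.73]
```

Call:
send_rows(moves=[-0.025,-0.03,0,0,0,0,-0.05,-0.06,0,0,0,0,-0.075,-0.09,0,0,0,0,-0.1,-0.12,0,0,0,0,-0.125,-0.15,0,0,0,0])

```text
clock: 1.38
tool_pos: [0.378, 0.289, 0.2642]
eef_rot: [0.114, 0.993, 0.0, 0.0]
contact_force: [1.8, 0.1, 0.2]
opening: 0.268
```

```bash
python3 pl.py .5,0,.24 FL,.2 FL,.12
```

```text
t 1.38 pos [0.378  0.289  0.2642] F [1.8 0.1 0.2] op 0.268 q [-0.59  0.5  -0.25  2.    0.19  0.66  0.38]
.5,0,.24 [-0.1842 -0.2539  0.0242] [ 0.03  0.05 -0.73]
FL,.2 [-0.2212 -0.3578  0.0642] [ 0.03  0.05 -0.73]
FL,.12 [-0.2211 -0.3578  0.1442] [ 0.03  0.05 -0.73]
```

Call:
send_rows(moves=[-0.02,-0.034,0,0,0,0,-0.042,-0.068,0,0,0,-0.7,-0.063,-0.102,0,0,0,-0.7,-0.084,-0.136,0,0,0,-0.7,-0.105,-0.17,0,0,0,-0.7])

```text
clock: 1.8
tool_pos: [0.4423, 0.0978, 0.2645]
eef_rot: [0.108, 0.994, 0.0, 0.001]
contact_force: [0.1, -0.2, -0.1]
opening: 0.003
```

```bash
python3 pl.py .5,0,.24 FL,.2 FL,.12
```

```text
t 1.8 pos [0.4423 0.0978 0.2645] F [ 0.1 -0.2 -0.1] op 0.003 q [-0.13  0.48 -0.28  2.06  0.22  0.63  0.8 ]
.5,0,.24 [-0.0773 -0.0832  0.0245] [ 0.05  0.09 -0.01]
FL,.2 [-0.113  -0.1875  0.0645] [ 0.05  0.09 -0.01]
FL,.12 [-0.1129 -0.1876  0.1445] [ 0.05  0.09 -0.01]
```

Call:
send_rows(moves=[-0.02,-0.032,0,0,0,0,-0.04,-0.064,0,0,0,0,-0.06,-0.096,0,0,0,0,-0.08,-0.128,0.01,0,0,0,-0.1,-0.16,0.02,0,0,0])

```text
clock: 2.22
tool_pos: [0.5067, -0.0819, 0.2449]
eef_rot: [0.108, 0.994, 0.0, 0.002]
contact_force: [0.3, -0.0, 0.1]
opening: 0.006
```

```bash
python3 pl.py FL,.2 FL,.12
```

```text
t 2.22 pos [ 0.5067 -0.0819  0.2449] F [ 0.3 -0.   0.1] op 0.006 q [ 0.25  0.58 -0.29  1.92  0.25  0.67  1.17]
FL,.2 [-0.0115 -0.0257  0.0449] [ 0.07  0.22 -0.04]
FL,.12 [-0.0112 -0.0258  0.1249] [ 0.07  0.22 -0.04]
```

Call:
send_rows(moves=[-0.011,-0.026,0.015,0,0,0,-0.011,-0.026,0.045,0,0.2,0,-0.011,-0.026,0.08,0,0.2,0,-0.011,-0.026,0.11,0,0.2,0,-0.011,-0.026,0.12,0,0.2,0])

```text
clock: 2.63
tool_pos: [0.5104, -0.1096, 0.1216]
eef_rot: [0.108, 0.994, 0.001, -0.003]
contact_force: [-1.1, 1.9, 0.5]
opening: 0.002
```

```bash
python3 pl.py FL,.099 FL,.086
python3 - <<'E'
from plant import imaging
from h import *
p=imaging.snapshot("side"); cv2.imwrite("pics/s2.png",cv2.resize(p["image"][120:320,200:500,::-1],None,fx=2.5,fy=2.5))
for x in caps(p)["orange"]: print(*x)
E
```

```text
t 2.63 pos [ 0.5104 -0.1096  0.1216] F [-1.1  1.9  0.5] op 0.002 q [ 0.24  0.79 -0.19  1.99  0.35  0.4   1.14]
FL,.099 [-0.0022  0.0006  0.0226] [ 0.04 -0.29 -0.05]
FL,.086 [-0.0023  0.0006  0.0356] [ 0.04 -0.29 -0.05]
137 [312.  218.4] 0.0729 [ 0.5126 -0.1132  0.0713] [ 0.5128 -0.1113  0.0706] [0.0287 0.0305 0.0073]
137 [371.2 217.9] 0.0712 [ 0.6256 -0.1358  0.0696] [ 0.6261 -0.1348  0.0686] [0.0279 0.0307 0.0064]
188 [378.7 244.9] 0.0708 [ 0.607  -0.2298  0.0693] [ 0.6072 -0.2276  0.0681] [0.0292 0.0289 0.0064]
187 [312.1 246.5] 0.0706 [ 0.4939 -0.2069  0.0692] [ 0.4936 -0.2041  0.0682] [0.0288 0.0312 0.0068]
```

View pics/s2.png

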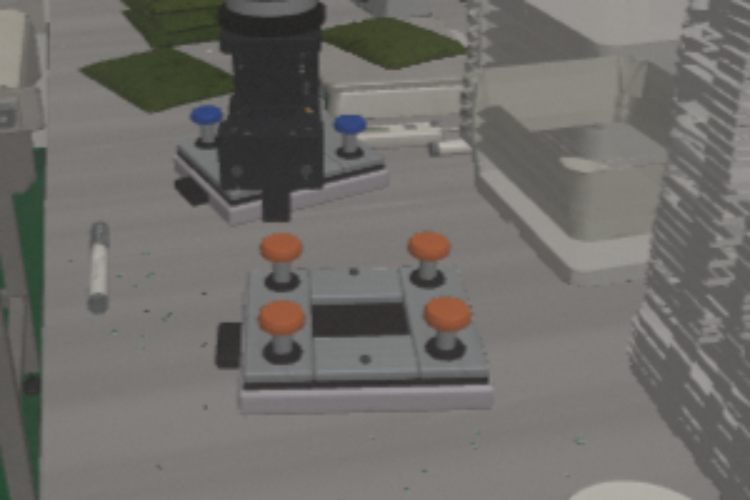

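The shut fingers stand over the front-left cap (about 278,215 in this crop, with the cap at 281,247). I'll push that one half-way.

Call:
send_rows(moves=[-0.002,0,0.01,0,0,0,-0.002,0,0.02,0,0,0,-0.002,0,0.028,0,0,0,-0.002,0,0.0355,0,0,0,-0.002,0,0.0355,0,0,0])

```text
clock: 3.1
tool_pos: [0.5129, -0.1097, 0.086]
eef_rot: [0.108, 0.994, 0.001, -0.002]
contact_force: [-0.9, -0.3, 0.5]
opening: 0.005
```

```bash
python3 pl.py FL,.086
python3 - <<'E'
from plant import imaging
from h import *
p=imaging.snapshot("side"); 
for x in caps(p)["orange"]: print(*x)
E
```

```text
t 3.1 pos [ 0.5129 -0.1097  0.086 ] F [-0.9 -0.3  0.5] op 0.005 q [ 0.22  0.85 -0.16  1.99  0.37  0.33  1.12]
FL,.086 [0.0004 0.0001 0.    ] [ 0.04 -0.24 -0.01]
135 [371.1 217.9] 0.071 [ 0.6256 -0.1361  0.0696] [ 0.6257 -0.134   0.0689] [0.0278 0.0297 0.0072]
77 [312. 226.] 0.0598 [ 0.5114 -0.1189  0.0577] [ 0.5125 -0.1131  0.0572] [0.0283 0.0246 0.0068]
188 [378.7 244.9] 0.0707 [ 0.6068 -0.2296  0.0692] [ 0.6074 -0.2271  0.0682] [0.0293 0.0313 0.0067]
188 [312.1 246.5] 0.0708 [ 0.4939 -0.2067  0.0693] [ 0.4937 -0.2037  0.0683] [0.0286 0.031  0.0069]
```

Call:
send_rows(moves=[0,0,-0.02,0,0,0,0,0,-0.04,0,0,0,-0.02,0.0,-0.042,0,0,0,-0.05,-0.02,-0.042,0,0,0,-0.08,-0.045,-0.042,0,0,0])

```text
clock: 3.57
tool_pos: [0.583, -0.1685, 0.1297]
eef_rot: [0.105, 0.994, 0.002, -0.002]
contact_force: [1.4, 0.5, -0.2]
opening: 0.007
```

```bash
python3 pl.py BR,.12 BR,.086
```

```text
t 3.57 pos [ 0.583  -0.1685  0.1297] F [ 1.4  0.5 -0.2] op 0.007 q [ 0.35  0.85 -0.26  1.72  0.33  0.61  1.26]
BR,.12 [-0.0354 -0.0513  0.0094] [ 0.16 -0.2   0.29]
BR,.086 [-0.0355 -0.0514  0.0434] [ 0.16 -0.2   0.29]
```

Call:
send_rows(moves=[-0.02,-0.028,0,0,0,0,-0.0355,-0.0515,0,0,0,0.3,-0.0355,-0.0515,0,0,0,0.3,-0.0355,-0.0515,0.01,0,0,0.3,-0.0355,-0.0515,0.01,0,0,0.3])

```text
clock: 3.98
tool_pos: [0.6054, -0.225, 0.1179]
eef_rot: [0.107, 0.994, 0.002, -0.003]
contact_force: [-0.9, 1.1, -1.1]
opening: 0.005
```

```bash
python3 pl.py BR,.086
```

```text
t 3.98 pos [ 0.6054 -0.225   0.1179] F [-0.9  1.1 -1.1] op 0.005 q [ 0.43  0.91 -0.27  1.6   0.33  0.69  1.35]
BR,.086 [-0.0018 -0.0008  0.0319] [ 0.23 -0.38  0.02]
```

Call:
send_rows(moves=[-0.0015,-0.001,0.01,0,0,0,-0.0015,-0.001,0.018,0,0,0,-0.0015,-0.001,0.025,0,0,0,-0.0015,-0.001,0.032,0,0,0,-0.0015,-0.001,0.032,0,0,0])

```text
clock: 4.4
tool_pos: [0.606, -0.2246, 0.0845]
eef_rot: [0.107, 0.994, 0.003, -0.004]
contact_force: [-0.0, 0.7, -0.1]
opening: 0.004
```

```bash
python3 pl.py BR,.086
python3 - <<'E'
from plant import imaging
from h import *
p=imaging.snapshot("side"); cv2.imwrite("pics/s3.png",cv2.resize(p["image"][120:320,200:500,::-1],None,fx=2.5,fy=2.5))
for x in caps(p)["orange"]: print(*x)
E
```

```text
t 4.4 pos [ 0.606  -0.2246  0.0845] F [-0.   0.7 -0.1] op 0.004 q [ 0.42  0.96 -0.26  1.6   0.35  0.63  1.34]
BR,.086 [-0.001  -0.0012 -0.0015] [ 0.28 -0.49  0.12]
137 [312.1 224.1] 0.0604 [ 0.5123 -0.1135  0.0588] [ 0.5128 -0.1113  0.0581] [0.0284 0.0308 0.0073]
186 [312.1 246.4] 0.0706 [ 0.4939 -0.2066  0.0692] [ 0.4939 -0.2044  0.0682] [0.0292 0.0322 0.006 ]
107 [378.5 253.1] 0.0588 [ 0.6053 -0.2354  0.0565] [ 0.6071 -0.2304  0.0579] [0.0286 0.025  0.0103]
```

View pics/s3.png

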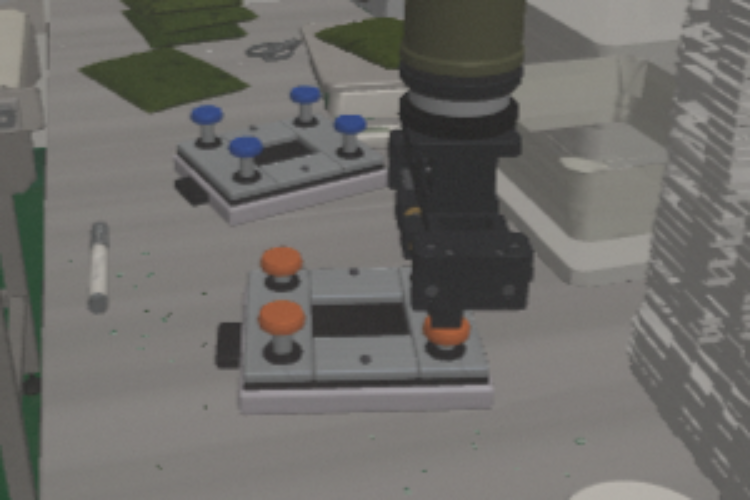

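Front-left and back-right are both about half-way in, and the gripper is on the back-right cap (446,328). Front-right is next.

Call:
send_rows(moves=[0,0,-0.02,0,0,0,0,0,-0.04,0,0,0,0.03,0.0,-0.042,0.3,-0.5,0,0.065,0,-0.042,0.3,-0.5,0,0.1,0,-0.04,0.3,-0.5,0])

```text
clock: 4.87
tool_pos: [0.5082, -0.2037, 0.1266]
eef_rot: [0.107, 0.994, -0.0, 0.001]
contact_force: [-0.1, -0.7, -0.2]
opening: 0.0
```

```bash
python3 pl.py FR,.12 FR,.086
```

```text
t 4.87 pos [ 0.5082 -0.2037  0.1266] F [-0.1 -0.7 -0.2] op 0.0 q [ 0.44  0.8  -0.23  1.91  0.38  0.47  1.29]
FR,.12 [ 0.0145 -0.0024  0.0065] [-0.04  0.17  0.11]
FR,.086 [ 0.0146 -0.0024  0.0405] [-0.04  0.17  0.11]
```

Call:
send_rows(moves=[0.0145,-0.0025,0,0,0,0,0.0145,-0.0025,0.008,0,0,0,0.0145,-0.0025,0.018,0,0,0,0.0145,-0.0025,0.025,0,0,0,0.0145,-0.0025,0.028,0,0,0])

```text
clock: 5.28
tool_pos: [0.4947, -0.2029, 0.0969]
eef_rot: [0.106, 0.994, -0.0, 0.001]
contact_force: [0.6, 0.1, 0.4]
opening: 0.004
```

```bash
python3 pl.py FR,.086
```

```text
t 5.28 pos [ 0.4947 -0.2029  0.0969] F [0.6 0.1 0.4] op 0.004 q [ 0.42  0.84 -0.19  1.96  0.4   0.37  1.27]
FR,.086 [ 0.0012 -0.0004  0.0109] [-0.01  0.17  0.14]
```

Call:
send_rows(moves=[0.001,0,0.004,0,0,0,0.001,0,0.007,0,0,0,0.001,0,0.01,0,0,0,0.001,0,0.011,0,0,0,0.001,0,0.011,0,0,0])

```text
clock: 5.7
tool_pos: [0.4948, -0.2029, 0.0855]
eef_rot: [0.106, 0.994, -0.0, 0.002]
contact_force: [0.5, -0.3, 0.3]
opening: 0.005
```

```bash
python3 pl.py FR,.086
```

```text
t 5.7 pos [ 0.4948 -0.2029  0.0855] F [ 0.5 -0.3  0.3] op 0.005 q [ 0.41  0.86 -0.18  1.97  0.41  0.34  1.26]
FR,.086 [ 0.0012 -0.0004 -0.0005] [-0.02  0.23  0.15]
```

Next is BL, which is +0.13 in x and +0.07 in y from here.

Call:
send_rows(moves=[0,0,-0.02,0,0,0,0,0,-0.04,0,0,0,-0.03,0.01,-0.042,0,0.2,0,-0.06,0.03,-0.04,0,0.2,0,-0.09,0.055,-0.04,0,0.2,0])

```text
clock: 6.12
tool_pos: [0.5953, -0.1702, 0.126]
eef_rot: [0.108, 0.994, -0.001, 0.001]
contact_force: [0.6, -0.5, -0.3]
opening: 0.002
```

```bash
python3 pl.py BL,.12 BL,.086
```

```text
t 6.12 pos [ 0.5953 -0.1702  0.126 ] F [ 0.6 -0.5 -0.3] op 0.002 q [ 0.34  0.87 -0.25  1.69  0.33  0.63  1.26]
BL,.12 [-0.0214  0.0436  0.0059] [-0.11  0.07 -0.08]
BL,.086 [-0.0213  0.0437  0.0399] [-0.11  0.07 -0.08]
```

Call:
send_rows(moves=[-0.01,0.022,0,0,0,0,-0.0215,0.0435,0,0,0,0,-0.0215,0.0435,0.005,0,0,0,-0.0215,0.0435,0.015,0,0,0,-0.0215,0.0435,0.024,0,0,0])

```text
clock: 6.53
tool_pos: [0.6249, -0.1334, 0.1006]
eef_rot: [0.108, 0.994, -0.002, -0.0]
contact_force: [-1.1, -1.3, 0.5]
opening: 0.004
```

```bash
python3 pl.py BL,.086
```

```text
t 6.53 pos [ 0.6249 -0.1334  0.1006] F [-1.1 -1.3  0.5] op 0.004 q [ 0.26  0.92 -0.23  1.63  0.33  0.62  1.2 ]
BL,.086 [-0.0004  0.0013  0.0146] [-0.18  0.01 -0.1 ]
```

Call:
send_rows(moves=[-0.0005,0.001,0.005,0,0,0,-0.0005,0.001,0.01,0,0,0,-0.0005,0.001,0.0145,0,0,0,-0.0005,0.001,0.0145,0,0,0,-0.0005,0.001,0.0145,0,0,0])

```text
clock: 6.95
tool_pos: [0.6247, -0.1338, 0.0854]
eef_rot: [0.109, 0.994, -0.002, -0.001]
contact_force: [0.7, -0.5, -0.1]
opening: 0.009
```

```bash
python3 pl.py BL,.086
```

```text
t 6.95 pos [ 0.6247 -0.1338  0.0854] F [ 0.7 -0.5 -0.1] op 0.009 q [ 0.26  0.95 -0.23  1.64  0.34  0.6   1.2 ]
BL,.086 [-0.0005  0.0017 -0.0006] [-0.23 -0.06 -0.19]
```

Call:
send_rows(moves=[0,0,-0.02,0,0,0,0,0,-0.04,0,0,0,0.03,0,-0.042,-0.2,0,0,0.065,0,-0.042,-0.2,0,0,0.1,0,-0.04,-0.2,0,0])

```text
clock: 7.37
tool_pos: [0.5266, -0.1125, 0.1263]
eef_rot: [0.11, 0.994, -0.0, 0.001]
contact_force: [0.3, -0.2, -0.7]
opening: 0.006
```

```bash
python3 pl.py FL,.12 FL,.07
python3 - <<'E'
from plant import imaging
from h import *
p=imaging.snapshot("side"); cv2.imwrite("pics/s4.png",cv2.resize(p["image"][120:320,200:500,::-1],None,fx=2.5,fy=2.5))
for x in caps(p)["orange"]: print(*x)
E
```

```text
t 7.37 pos [ 0.5266 -0.1125  0.1263] F [ 0.3 -0.2 -0.7] op 0.006 q [ 0.25  0.79 -0.21  1.94  0.35  0.44  1.13]
FL,.12 [ 0.0143 -0.0001  0.0062] [-0.01  0.08 -0.29]
FL,.07 [ 0.0144 -0.0001  0.0562] [-0.01  0.08 -0.29]
138 [312.  224.1] 0.0605 [ 0.5125 -0.1132  0.0588] [ 0.5126 -0.1105  0.0578] [0.0283 0.0286 0.0065]
138 [371. 223.] 0.0595 [ 0.6259 -0.1358  0.0579] [ 0.6261 -0.1328  0.0571] [0.0286 0.0308 0.0067]
194 [312.3 251.7] 0.0602 [ 0.494  -0.2066  0.0587] [ 0.4939 -0.2038  0.0579] [0.0296 0.0322 0.0067]
190 [378.3 250.6] 0.0589 [ 0.6069 -0.2294  0.0574] [ 0.6069 -0.2266  0.0566] [0.0294 0.0312 0.0073]
```

View pics/s4.png

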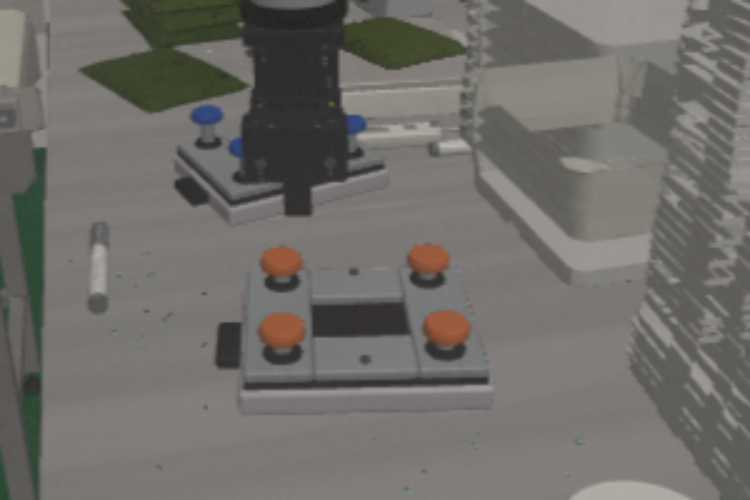

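All four caps now stand at about 60 mm, so the half-way pass is even. The second pass starts with FL.

Call:
send_rows(moves=[0.0145,0,0.006,0,0,-0.3,0.0145,0,0.02,0,0,-0.3,0.0145,0,0.033,0,0,-0.3,0.0145,0,0.04,0,0,-0.3,0.0145,0,0.045,0,0,-0.3])

```text
clock: 7.83
tool_pos: [0.4981, -0.1079, 0.0794]
eef_rot: [0.107, 0.994, -0.001, -0.01]
contact_force: [-2.8, -0.5, 6.9]
opening: 0.003
```

```bash
python3 pl.py FL,.072
```

```text
t 7.83 pos [ 0.4981 -0.1079  0.0794] F [-2.8 -0.5  6.9] op 0.003 q [ 0.21  0.86 -0.15  2.02  0.39  0.3   1.1 ]
FL,.072 [-0.0146  0.0015  0.0071] [-0.24 -1.11  0.12]
```

```bash
python3 - <<'E'
from plant import imaging
from h import *
p=imaging.snapshot("side"); cv2.imwrite("pics/s5.png",cv2.resize(p["image"][170:300,250:450,::-1],None,fx=4,fy=4))
for x in caps(p)["orange"]: print(*x)
E
python3 pl.py FL,.072
```

```text
138 [371. 223.] 0.0594 [ 0.6259 -0.1358  0.0578] [ 0.6258 -0.1339  0.0569] [0.0289 0.0309 0.0067]
115 [313.4 227.3] 0.0542 [ 0.515  -0.1148  0.0525] [ 0.5137 -0.1116  0.052 ] [0.0275 0.0274 0.0072]
194 [312.3 251.7] 0.0602 [ 0.4941 -0.2067  0.0586] [ 0.4938 -0.2037  0.0577] [0.0296 0.0313 0.0069]
189 [378.3 250.6] 0.0589 [ 0.6071 -0.2291  0.0574] [ 0.6077 -0.2258  0.0565] [0.0301 0.0332 0.0069]
t 7.88 pos [ 0.4983 -0.1078  0.0789] F [-0.4 -0.4 -0. ] op 0.004 q [ 0.21  0.86 -0.15  2.02  0.39  0.3   1.1 ]
FL,.072 [-0.0145  0.0014  0.0066] [-0.23 -1.11  0.12]
```

View pics/s5.png

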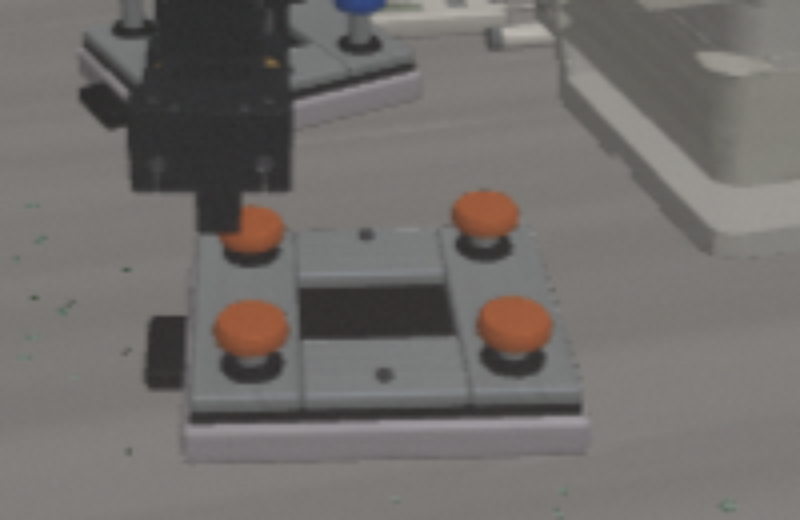

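The finger landed about 14 mm short, on the front edge of the FL cap (gripper at 220,215, cap at 252,228). The arm was still coasting when that call began. I'll lift, recentre and finish this stud, and settle the arm before each descent from now on.

Call:
send_rows(moves=[0,0,-0.015,0,0,0,0,0,-0.02,0,-1,0,-0.0145,0.0015,-0.02,0,-1,0,-0.0145,0.0015,-0.02,0,-1,0,-0.0145,0.0015,-0.02,0,-1,0])

```text
clock: 8.3
tool_pos: [0.5139, -0.1095, 0.0989]
eef_rot: [0.107, 0.994, -0.002, -0.0]
contact_force: [0.1, 0.6, -1.5]
opening: 0.003
```

```bash
python3 - <<'E'
from plant import imaging
p=imaging.snapshot("side")
E
python3 pl.py FL,.072
```

```text
t 8.35 pos [ 0.5129 -0.1095  0.0987] F [-0.8  0.   0.4] op 0.004 q [ 0.22  0.83 -0.17  1.99  0.38  0.35  1.11]
FL,.072 [0.0003 0.     0.0267] [-0.23 -0.09  0.11]
```

Call:
send_rows(moves=[0,0,0.01,0,0,0,0,0,0.017,0,0,0,0,0,0.022,0,0,0,0,0,0.0255,0,0,0,0,0,0.0265,0,0,0])

```text
clock: 8.77
tool_pos: [0.512, -0.1095, 0.0741]
eef_rot: [0.106, 0.994, -0.003, -0.001]
contact_force: [-6.7, 2.7, 42.6]
opening: 0.006
```

```bash
python3 pl.py FL,.072
```

```text
t 8.77 pos [ 0.512  -0.1095  0.0741] F [-6.7  2.7 42.6] op 0.006 q [ 0.2   0.87 -0.14  2.    0.39  0.3   1.09]
FL,.072 [-0.0006  0.0001  0.0021] [-0.31 -0.12  0.13]
```

FL is home: the TCP stopped at 0.074 with 42 N on it. I'll press the rest a little more gently, to about 0.073.

Call:
send_rows(moves=[0,0,-0.015,0,0,0,0,0,-0.03,0,0,0,-0.015,-0.015,-0.03,0,0,0,-0.035,-0.03,-0.03,0,0,0,-0.055,-0.05,-0.03,0,0,0])

```text
clock: 9.18
tool_pos: [0.5556, -0.1689, 0.104]
eef_rot: [0.105, 0.994, -0.002, -0.002]
contact_force: [-0.2, 0.8, -0.2]
opening: 0.007
```

```bash
python3 - <<'E'
from plant import imaging
p=imaging.snapshot("side")
E
python3 pl.py BR,.1 BR,.073
```

```text
t 9.23 pos [ 0.5588 -0.177   0.104 ] F [ 3.7 -5.9  0.2] op 0.007 q [ 0.35  0.87 -0.22  1.81  0.38  0.51  1.23]
BR,.1 [-0.0575 -0.0374  0.0046] [-0.53  0.19 -0.16]
BR,.073 [-0.0574 -0.0371  0.0316] [-0.53  0.19 -0.16]
```

Call:
send_rows(moves=[-0.025,-0.017,0,0,0,0,-0.05,-0.032,0,-0.5,0,0,-0.057,-0.0375,0,-0.5,0,0,-0.057,-0.0375,0,-0.5,0,0,-0.057,-0.0375,0,-0.5,0,0])

```text
clock: 9.65
tool_pos: [0.6053, -0.2256, 0.1034]
eef_rot: [0.109, 0.994, -0.0, 0.001]
contact_force: [-0.3, 0.5, 0.4]
opening: 0.008
```

```bash
python3 - <<'E'
from plant import imaging
p=imaging.snapshot("side")
E
python3 pl.py BR,.1 BR,.073
```

```text
t 9.7 pos [ 0.605  -0.2245  0.1036] F [ 0.8  0.5 -0.4] op 0.003 q [ 0.43  0.93 -0.27  1.61  0.36  0.65  1.32]
BR,.1 [-0.0021 -0.001   0.0036] [ 0.01  0.03 -0.1 ]
BR,.073 [-0.0021 -0.001   0.0306] [ 0.01  0.03 -0.1 ]
```

Call:
send_rows(moves=[-0.002,-0.001,0.01,0,0,0,-0.002,-0.001,0.019,0,0,0,-0.002,-0.001,0.025,0,0,0,-0.002,-0.001,0.029,0,0,0,-0.002,-0.001,0.0305,0,0,0])

```text
clock: 10.12
tool_pos: [0.6065, -0.2245, 0.0743]
eef_rot: [0.108, 0.994, 0.0, -0.0]
contact_force: [-6.9, 2.5, 28.1]
opening: 0.003
```

```bash
python3 pl.py BR,.073
```

```text
t 10.12 pos [ 0.6065 -0.2245  0.0743] F [-6.9  2.5 28.1] op 0.003 q [ 0.42  0.97 -0.26  1.61  0.38  0.61  1.31]
BR,.073 [-0.0006 -0.0014  0.0013] [ 0.03 -0.03 -0.03]
```

BR is home too (28 N at 0.0743). Next is FR.

Call:
send_rows(moves=[0,0,0,0,0,0,0,0,-0.015,0,0,0,0,0,-0.03,0,0,0,0.03,0,-0.03,0,0,0,0.06,0,-0.03,0,0,0])

```text
clock: 10.53
tool_pos: [0.5486, -0.2109, 0.1045]
eef_rot: [0.108, 0.994, 0.001, 0.001]
contact_force: [-0.7, -0.1, -1.4]
opening: 0.005
```

```bash
python3 - <<'E'
from plant import imaging
p=imaging.snapshot("side")
E
python3 pl.py FR,.1 FR,.073
```

```text
t 10.58 pos [ 0.5377 -0.2093  0.103 ] F [-6.6  2.6 -0.7] op 0.004 q [ 0.43  0.87 -0.25  1.82  0.39  0.52  1.28]
FR,.1 [ 0.0445 -0.0033  0.0037] [-0.02 -0.82  0.02]
FR,.073 [ 0.0441 -0.0033  0.0307] [-0.02 -0.82  0.02]
```

Call:
send_rows(moves=[0.025,-0.003,0,0,0,0,0.044,-0.003,0,0,-0.8,0,0.044,-0.003,0,0,-0.8,0,0.044,-0.003,0,0,-0.8,0,0.044,-0.003,0,0,-0.8,0])

```text
clock: 11.0
tool_pos: [0.4952, -0.2025, 0.1034]
eef_rot: [0.107, 0.994, -0.0, 0.0]
contact_force: [1.0, -0.2, 0.0]
opening: 0.005
```

```bash
python3 - <<'E'
from plant import imaging
p=imaging.snapshot("side")
E
python3 pl.py FR,.1 FR,.073
```

```text
t 11.05 pos [ 0.4956 -0.2026  0.1035] F [-0.2 -0.4 -0.1] op 0.005 q [ 0.43  0.83 -0.21  1.96  0.42  0.39  1.25]
FR,.1 [ 0.002  -0.0008  0.0035] [0.01 0.07 0.05]
FR,.073 [ 0.002  -0.0008  0.0305] [0.01 0.07 0.05]
```

Call:
send_rows(moves=[0.002,-0.001,0.01,0,0,0,0.002,-0.001,0.019,0,0,0,0.002,-0.001,0.025,0,0,0,0.002,-0.001,0.029,0,0,0,0.002,-0.001,0.0305,0,0,0])

```text
clock: 11.47
tool_pos: [0.4952, -0.2034, 0.0742]
eef_rot: [0.107, 0.994, -0.001, 0.002]
contact_force: [-4.4, 0.6, 35.5]
opening: 0.006
```

```bash
python3 pl.py FR,.073
```

```text
t 11.47 pos [ 0.4952 -0.2034  0.0742] F [-4.4  0.6 35.5] op 0.006 q [ 0.41  0.88 -0.18  1.97  0.44  0.32  1.24]
FR,.073 [0.0018 0.0001 0.0012] [-0.03  0.24  0.06]
```

FR is home (35 N at 0.0742). BL is last.

Call:
send_rows(moves=[0,0,0,0,0,0,0,0,-0.015,0,0,0,0,0,-0.03,0,0,0,-0.025,0.015,-0.03,0,0,0,-0.055,0.03,-0.03,0,0,0])

```text
clock: 11.88
tool_pos: [0.5542, -0.1868, 0.1046]
eef_rot: [0.108, 0.994, -0.001, 0.001]
contact_force: [0.7, -0.6, -2.1]
opening: 0.006
```

```bash
python3 - <<'E'
from plant import imaging
p=imaging.snapshot("side")
E
python3 pl.py BL,.1 BL,.073
```

```text
t 11.93 pos [ 0.5648 -0.1823  0.1053] F [8.9 1.9 0.8] op 0.008 q [ 0.38  0.87 -0.24  1.79  0.38  0.51  1.24]
BL,.1 [-0.0488  0.0617  0.0064] [0.27 0.87 0.24]
BL,.073 [-0.0484  0.0616  0.0334] [0.27 0.87 0.24]
```

Call:
send_rows(moves=[-0.02,0.025,0,0,0,0,-0.04,0.05,0,0,0.8,0,-0.0485,0.0615,0.002,0.2,0.8,0.2,-0.0485,0.0615,0.002,0.2,0.8,0.2,-0.0485,0.0615,0.002,0.2,0.8,0.2])

```text
clock: 12.35
tool_pos: [0.6252, -0.1315, 0.1034]
eef_rot: [0.106, 0.994, 0.001, 0.0]
contact_force: [-1.0, -0.1, -0.6]
opening: 0.001
```

```bash
python3 - <<'E'
from plant import imaging
p=imaging.snapshot("side")
E
python3 pl.py BL,.1 BL,.073
```

```text
t 12.4 pos [ 0.624  -0.1332  0.1035] F [-0.3 -1.  -0.6] op 0.005 q [ 0.27  0.92 -0.25  1.63  0.34  0.63  1.2 ]
BL,.1 [-0.0013  0.0013  0.0035] [-0.02 -0.05  0.03]
BL,.073 [-0.0014  0.0013  0.0305] [-0.02 -0.05  0.03]
```

Call:
send_rows(moves=[-0.0015,0.0015,0.01,0,0,0,-0.0015,0.0015,0.019,0,0,0,-0.0015,0.0015,0.025,0,0,0,-0.0015,0.0015,0.029,0,0,0,-0.0015,0.0015,0.0305,0,0,0])

```text
clock: 12.82
tool_pos: [0.6251, -0.1339, 0.0743]
eef_rot: [0.108, 0.994, -0.001, -0.001]
contact_force: [-7.2, 0.5, 29.4]
opening: 0.004
```

Call:
send_rows(moves=[0,0,0,0,0,0,0,0,-0.015,0,0,0,0,0,-0.03,0,0,0,0,0,-0.06,0,0,0,0,0,-0.09,0,0,0])

```text
clock: 13.23
tool_pos: [0.6234, -0.1344, 0.1633]
eef_rot: [0.109, 0.994, -0.001, -0.003]
contact_force: [-0.1, -0.5, 0.2]
opening: 0.007
```

Call:
send_rows(moves=[0.03,0,-0.03,0,0,0,0.06,0.02,-0.06,0,0,0,0.1,0.04,-0.06,0,0,0,0.13,0.06,-0.06,0,0,0,0.13,0.06,-0.06,0,0,0])

```text
clock: 13.65
tool_pos: [0.5024, -0.0427, 0.2235]
eef_rot: [0.105, 0.994, -0.001, -0.008]
contact_force: [-0.8, 0.5, -0.5]
opening: 0.004
```

```bash
python3 pl.py FL,.2
python3 - <<'E'
from plant import imaging
from h import *
for n in("side","top"):
    p=imaging.snapshot(n); cv2.imwrite(f"pics/{n}9.png",p["image"][:,:,::-1])
    for k,v in caps(p).items():
        for x in v: print(n,k,*x[:4])
E
```

```text
t 13.65 pos [ 0.5024 -0.0427  0.2235] F [-0.8  0.5 -0.5] op 0.004 q [ 0.18  0.61 -0.29  1.95  0.28  0.64  1.06]
FL,.2 [-0.0243 -0.0631  0.0234] [-0.17 -0.85  0.27]
side orange 142 [370.9 227.6] 0.0493 [ 0.626  -0.1356  0.0477]
side orange 140 [312.2 229. ] 0.0489 [ 0.5128 -0.1128  0.0475]
side orange 188 [378.1 255.3] 0.0493 [ 0.6069 -0.2293  0.0478]
side orange 185 [312.6 256.9] 0.0493 [ 0.4941 -0.2074  0.0477]
side blue 53 [321.7 157.3] 0.0729 [0.6047 0.2092 0.0714]
side blue 62 [282.1 165.2] 0.0728 [0.4936 0.1792 0.0711]
side blue 64 [339.8 168.8] 0.073 [0.6303 0.1173 0.0713]
side blue 76 [297.9 178.1] 0.0729 [0.5188 0.0861 0.0712]
top orange 114 [372.5 152. ] 0.546 [ 0.5508 -0.0744  0.5537]
top orange 192 [416.4 163.8] 0.0508 [ 0.6064 -0.2246  0.0486]
top orange 201 [403.7 219.8] 0.0515 [ 0.4926 -0.1993  0.0608]
top blue 213 [243.  146.1] 0.0743 [0.6295 0.1224 0.0722]
top blue 218 [195.7 157.6] 0.0739 [0.6042 0.2144 0.0717]
top blue 203 [256.6 202.8] 0.0745 [0.5182 0.0921 0.0724]
top blue 217 [208.9 214.5] 0.0741 [0.4931 0.1841 0.0719]
```

View pics/side9.png

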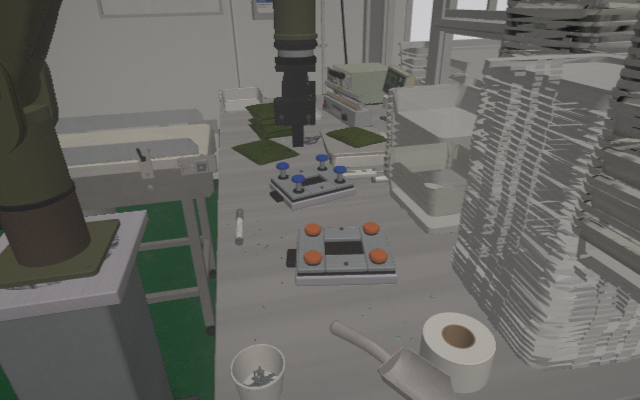

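All four orange caps (at 312,229, 371,228, 378,255 and 313,257) sit on their collars at about 49 mm. The blue plate hasn't moved, and the arm is clear of everything.

```bash
python3 -c "
from plant import r
print(r.finish_job())"
```

```text
the job is handed in; nothing more can be done
None
```

I pushed the four orange studs in crisscross order, front-left, back-right, front-right, back-left, and handed the job in at about 13.8 s. The first pass left all four caps at about 60 mm, which is half-way. The second pass pressed each one against its stop with 28–43 N.

**Last checks:** the side camera put all four orange caps at 48.9–49.3 mm, against 49 mm for home. The blue studs still stood at 73 mm in their original places, and the arm was clear with no contact force. The top camera confirmed only one cap, back-right at about 51 mm. The arm hid front-left, and its depth readings for the other two were spoiled by the arm in front of them.

**One slip:** in the second pass the first front-left push landed about 14 mm off centre, on the cap's front edge, because the arm was still coasting. It went to about 18 mm of travel. I lifted, recentred and pushed it home before touching any other stud, so the order held, but that stud took two presses in that pass.

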